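Refit the push knob on the lamp control and hold it pressed

TASK

A clear specimen box has been left on the black lamp control unit, right against its bare D-shaped shaft: put it back flat on the floor of the empty front half of the half-filled collection drawer beside the unit and let go of it. Then pick up the loose grey knob, turn it so that its pointed nose is on the same side as the flat of the shaft, push it fully home on the shaft, and keep pressing until the sprung shaft is fully down; finish while still holding the knob with the fingers and pressing it down, without letting go. Leave the other small things on the table where they are.

Things in the scene. Friction and masses are not known exactly. Their poses are not given: they have to be found in the camera images.
- specbox: The specimen box as a solid; origin at the centre of its underside (15 mm below specbox_center).
- specbox_center (a point): Centre of the loose clear plastic specimen box (square 56 x 56 mm, 30 mm high, about 90 g, brown dried fruits inside), 15 mm above its underside. It starts flat on the top of the control unit, about 45 mm (centre to centre) from the shaft on the unit's +y side, and is too near for the knob to fit. x and y axes are parallel to its sides, z up.
- drawer_space (a point): On the floor of the fixed dark steel drawer (280 x 220 x 45 mm, left of the unit), in the middle of its empty front half. x points to the drawer's back, y left, z up. Clear floor: 140 mm along x, 212 mm along y; walls rise 42 mm above the floor. The rear half is filled with specimen boxes up to 30 mm high, fixed. A bail handle stands 20 mm out of the front wall.
- knob_base (a point): Centre of the knob's underside, the mouth of its D-shaped bore: 17 mm in diameter, 13 mm deep, its flat 4.5 mm from the axis on the nose (+x) side. Axes as knob_center.
- knob_center (a point): Centre of the loose grey plastic knob (about 50 g), on its axis 21 mm above its underside; x points to its nose, z up. It stands upright on the table, bore down, right of the unit. Round skirt 44 mm in diameter, 16 mm high; on it a bar grip 14 mm thick (along y), up to 42 mm high, along x from -22 mm to a pointed nose at +28 mm, its sides parallel from -22 to +15 mm.
- knob_nose (a point): Tip of the knob's pointed nose, 28 mm from the axis along +x, 21 mm above the underside.
- shaft_seat (a point): On the axis of the bare steel D-shaft, at the shoulder where the knob's underside comes to rest, 12 mm above the unit's top when not pressed; z up, x to the side of the flat. The shaft is 15 mm in diameter and rises 12 mm above this point, its top 3.5 mm tapered to 70 %, flat 3.5 mm from the axis. The collar just below (19 mm) has a small tooth on the flat's side. It turns stiffly (0.05 N m).
- unit_top (a point): Centre of the flat top of the fixed black control unit (160 mm along x, 180 mm along y, top 70 mm above the table); the shaft stands 30 mm from here on the -y side. x, y parallel to the unit's sides, z up.
- plunger (a joint): How far the sprung shaft is pushed down, in m: 0 at rest, 0.006 at its stop. It starts to move at about 4 N and needs about 10 N at the stop.
- knob: The knob as a solid; origin at the centre of its underside.
- vial_mid (a point): Bystander: closed sample jar, 36 mm in diameter, 62 mm high, near the knob; point half-way up.
- loupe: Bystander: small steel magnifier 42 mm in diameter, 17 mm high, with a short black tab to -x, near the knob; origin at the underside of the disc.
- tin: Bystander: round metal tin 52 mm in diameter, 30 mm high, near the robot; origin under its centre.
- smallbox: Bystander: small clear box 38 x 38 x 20 mm, near the robot; origin under its centre.
- eraser: Bystander: white eraser 50 x 22 x 14 mm, at the far right; origin under its centre.

How it is judged:
On the way, in this order (a step that is already met when the one before it is completed fails the run):
1. the specimen box lies flat on the floor of the drawer's empty half, released (x of specbox_center in the frame of drawer_space between -0.046 and 0.046 m and y of specbox_center in the frame of drawer_space between -0.081 and 0.081 m and z of specbox_center in the frame of drawer_space between 0.01 and 0.019 m and angle between specbox_center's own z axis and vertical below 0.12 rad and contact force between specbox and the fingers below 0.1 N), for 0.2 s.
2. the knob is fully home on the shaft, nose on the side of the flat (z of knob_base in the frame of shaft_seat between -0.003 and 0.003 m and horizontal distance between knob_base and shaft_seat below 0.003 m and angle between the x axis of knob_base and the x axis of shaft_seat, either way round below 0.3 rad and x of knob_nose in the frame of shaft_seat above 0.01 m and angle between knob_base's own z axis and vertical below 0.12 rad), for 0.1 s.
At the end, for the whole second after the job is handed in: Specimen box flat on the floor of the drawer's empty half, untouched; knob home on the shaft (shoulder gap and axis offset under 3 mm), upright, nose on the flat's side; fingers hold the knob (over 2 N) and keep the shaft pressed more than 5 of its 6 mm (all of step 1 and all of step 2 and value of joint plunger above 0.005 m and contact force between knob and the fingers above 2 N); the arm keeps its last pose, push and grip.
It fails at once if one of the other small things (jar, magnifier, tin, small box, eraser) was moved by more than 30 mm (distance of any of vial_mid, loupe, tin, smallbox, eraser from where it was at the start of the episode above 0.03 m).
It also fails if it takes over 54 s, if anything falls off the work surface, if the arm or the gripper's body presses on something with over 40 N, if the wrist force passes 120 N, or if a joint passes its speed limit or range.

ROBOT

A 7-joint arm with a two-finger parallel gripper is mounted at the origin on the work surface. World frame = base frame: x ahead of the robot, y to its left, z up, the work surface at z = 0. Lengths are in m, angles in rad, forces in N, time in s.
With the tool pointing down it reaches from about 0.4 to 0.85 m from the base axis. Payload 4.5 kg.
Tool frame: the origin (TCP) lies between the finger pads; the fingertips stand 11 mm ahead of it and the grasp point (between the pads) lies 8 mm behind it (r.tip_reach is the distance from the TCP to the fingertips, in m); x points along the fingers, y is the direction in which the jaws open and shut, and the axes are right-handed (so a half turn about x gives the same grasp; the last joint's range is limited). The gripper opens to 88 mm and grips with 3 to 60 N. Pads are 18 mm wide; open, the fingers measure 123 mm over their backs; the gripper's body (75 mm by 187 mm) begins 45 mm behind the grasp point.
Start: joints at [1.282, 0.689, -0.195, 1.565, 0.157, 0.902, -0.215], TCP at [0.198, -0.593, 0.25] pointing down, gripper open.
Joint ranges: [-3.01, 3.01], [-0.46, 2.08], [-1.47, 1.51], [0.13, 2.56], [-1, 4.14], [0.04, 2.09], [-2.66, 2.66]. Speed limits (rad/s): [2.57, 2.57, 3.14, 3.14, 3.14, 3.14, 3.14].

INTERFACE

Orientations are given as a unit quaternion [x, y, z, w].
In Python, from plant import r gives the robot as it stands.
- The arm moves only by the tool drive_tool, never from a script. Its argument "deltas" is a list of rows, each a list of 3 entries, a list of its own where there are three numbers: the turn, a rotation vector about the tool's x, y, z in degrees, then the shift along the tool's x, y, z in cm, then the finger opening in cm, from 0 to 8.81. A call has 1 to 12 rows; each row shifts and turns the commanded pose from where the row before left it, along the tool's axes as they then stand; what a row does not reach is not made up. A row lasts 1/12 s, in which the tool goes at most 41.7 mm and 7.16 degrees, less where a joint would pass 70% of its speed; a pose out of reach is approached as far as the arm can. A call is refused whole if a number of a shift passes 4.17 or a number of a turn 7.16, either way. A call with a gripper value outside its range is refused whole. The fingers move at their own pace and stop on an object; "force" is the grip in N (left out, the last holds). Time passes only in rows, so rows that do not move let the fingers close. It gives the time, the measured TCP pose, the force and the opening at its end, in the units of the state.
- r.get_state(): the state, without advancing time (a new reading comes with each control period).
- r.snapshot(name): name is "scene" or "top" or "wrist"; returns a dict with "color" (400x640x3 uint8, red, green, blue), "fov_y" (degrees; the focal length in pixels is half the picture's height over the tangent of half this angle, whatever the lens; pixels are square), "cx", "cy" (the principal point, pixels), "extrinsics" (4x4, takes a point from world to camera coordinates); the wrist camera has in their place "tool_from_camera" (4x4, takes a point from camera to tool coordinates, whose origin is the TCP and whose axes are the tool frame's). Camera axes: x right, y up, looking along -z (the intrinsics and any distortion apply to the point x, -y, -z); pixel columns grow to the right and rows downward; lengths in m; the calibration is good to about 2 mm. The wrist camera is an equidistant fisheye: a pixel r from the principal point sees the ray r / f radians off the axis. A picture is of the moment at which its call begins: read the wrist's pose just before it. There is no depth.
- r.finish_job(): hands the job in, once; it reports no verdict.
The state is a dict: "clock": time; "q": joint angles; "qd": joint speeds; "joint_torque": joint torques, N m; "tool_pos": TCP position; "eef_rot": TCP orientation; "contact_force": force on the tool from outside, world axes, zero at the start; "moment": the same for the moment, N m; "opening": opening from 0.0 (shut) to 1.0 (fully open).
Only numpy, scipy, OpenCV 4.12 (cv2) and the standard library are available. Lean on these libraries where they do the work, as an engineer would, in place of code of your own. Each camera call takes 0.05 s, during which the arm holds its last target. There are 200 camera calls.

## Working session

There is one attempt and no reset: what is moved stays moved. The work goes in short steps, Python scripts to look and compute and a tool call to move; the robot and the scene stay as the last step left them, time stands still between calls to the robot, and variables do not carry over. Pictures are saved under pics/ and viewed, about 8 in all and at most 12, crops included, and the job is handed in when it is done.

Besides the shell and the picture viewer there is one more tool, called after "Call:" as name(argument=value, ...) on one line, values as JSON. drive_tool: Moves the arm, as the interface text tells. Its arguments: {"type":"object","properties":{"deltas":{"type":"array","items":{"type":"array"}},"force":{"type":"number"}},"required":["deltas"]}

```bash
ls; mkdir -p pics
cat > h.py <<'E'
import numpy as np, cv2
from plant import r
from scipy.spatial.transform import Rotation as R
def snap(n):
    s=r.get_state(); d=r.snapshot(n); d['s']=s; return d
def save(d,f,crop=None,scale=1):
    im=d['color'][:,:,::-1]
    if crop: im=im[crop[1]:crop[3],crop[0]:crop[2]]
    cv2.imwrite(f,cv2.resize(im,None,fx=scale,fy=scale,interpolation=cv2.INTER_CUBIC))
def ray(d,u,v):
    f=200/np.tan(np.radians(d['fov_y'])/2)
    x,y=u-d['cx'],v-d['cy']
    if 'extrinsics' in d:
        M=np.linalg.inv(d['extrinsics']); c=np.array([x/f,-y/f,-1])
    else:
        T=np.eye(4);T[:3,:3]=R.from_quat(d['s']['eef_rot']).as_matrix();T[:3,3]=d['s']['tool_pos']
        M=T@d['tool_from_camera']; q=np.hypot(x,y)+1e-9; t=q/f
        c=np.array([x/q*np.sin(t),-y/q*np.sin(t),-np.cos(t)])
    return M[:3,3],M[:3,:3]@c
def onz(d,u,v,z):
    o,k=ray(d,u,v); return o+k*(z-o[2])/k[2]
E
python3 - <<'E'
from h import *
s=r.get_state();print(s, r.tip_reach)
for n in('top','scene','wrist'):
    d=snap(n);save(d,f'pics/{n}0.png');np.save(f'pics/{n}0.npy',d,allow_pickle=True)
    print(n,d['fov_y'],d['cx'],d['cy'],d['color'].shape,d.get('extrinsics',d.get('tool_from_camera')))
E
```

```text
pics
{'clock': 0.0, 'q': array([ 1.281791  ,  0.68998279, -0.19455107,  1.5663511 ,  0.15731107,
        0.90252145, -0.21510044]), 'qd': array([ 0.0016664 , -0.00031077, -0.0014722 , -0.00035632, -0.00197033,
       -0.00034349,  0.0003126 ]), 'joint_torque': array([ 7.37255996e-04, -5.27564335e+01, -1.26657262e+00, -1.53432423e+01,
       -5.25271415e-02,  6.55346434e-03,  2.04329408e-04]), 'tool_pos': array([ 0.19803833, -0.59213599,  0.24890983]), 'eef_rot': array([-0.69775995, -0.11431893,  0.69805857, -0.11303302]), 'contact_force': array([-0.41382601, -0.18024431,  0.46787212]), 'moment': array([0.02957165, 0.03288602, 0.00784875]), 'opening': 1.0006850537100578} 0.011
top 55.779549321224685 319.57852462458897 194.32677445954883 (400, 640, 3) [[ 0.01509408 -0.99981659 -0.01178807 -0.03661498]
 [ 0.99088687  0.01337901  0.13403064 -0.53604532]
 [-0.13384834 -0.01370371  0.99090707 -1.04814498]
 [ 0.          0.          0.          1.        ]]
scene 46.446411470960584 310.2223687009621 201.80368173026127 (400, 640, 3) [[ 0.8557882   0.51731166  0.00389908 -0.41561857]
 [-0.44472145  0.73181     0.51640774  0.19382459]
 [ 0.26429036 -0.44366966  0.85633395 -1.41434429]
 [ 0.          0.          0.          1.        ]]
wrist 65.70646984690485 319.7882103255129 203.13145923550258 (400, 640, 3) [[-8.79331895e-04  2.56257536e-01 -9.66608143e-01 -1.34946168e-01]
 [ 9.99999401e-01  8.54856307e-04 -6.83077214e-04  5.16009792e-04]
 [ 6.51267384e-04 -9.66608165e-01 -2.56258134e-01 -6.56731568e-02]
 [ 0.00000000e+00  0.00000000e+00  0.00000000e+00  1.00000000e+00]]
```

View pics/top0.png

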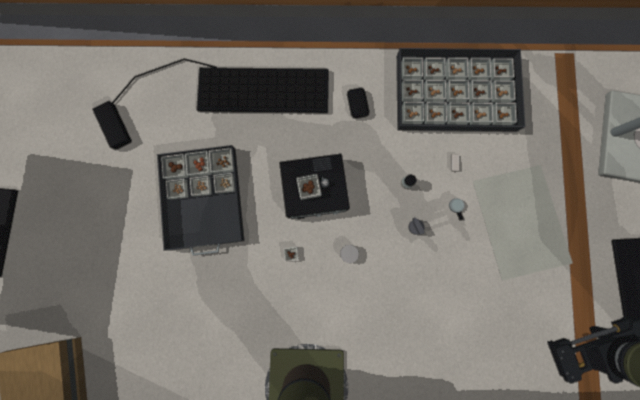

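View pics/scene0.png

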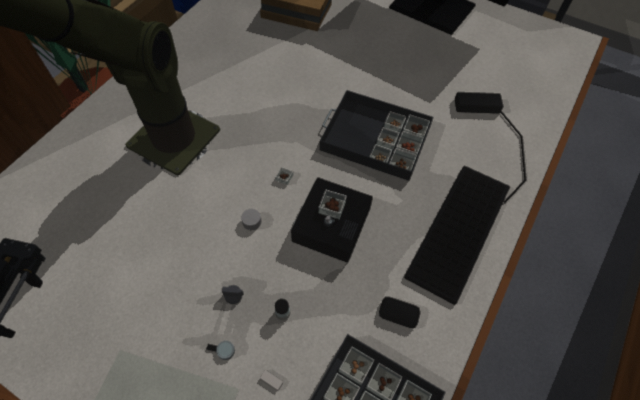

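The top view shows the drawer (160–243, 148–248), the unit (281–348, 155–216) with the box at (308,186) and the shaft at (324,182). The knob is at (417,227), the jar at (410,180) and the loupe at (457,206). Next I'll enlarge the crops to measure.

Run:
```python
from h import *
d=np.load('pics/top0.npy',allow_pickle=True).item()
e=np.load('pics/scene0.npy',allow_pickle=True).item()
g=lambda im:np.clip(im.astype(float)*1.0,0,255)
def cr(d,c,s):
    im=d['color'][c[1]:c[3],c[0]:c[2],::-1]; im=(255*(im/255.)**0.6).astype(np.uint8)
    return cv2.resize(im,None,fx=s,fy=s,interpolation=cv2.INTER_CUBIC)
a=cr(d,(150,140,350,265),4)           # 800x500
cv2.imwrite('pics/a.png',a)
b=cr(d,(390,165,480,240),4); c=cr(e,(280,170,380,270),4)
D=cr(d,(270,145,360,225),4)
H=np.zeros((600,800,3),np.uint8); 
c=cr(e,(290,175,375,262),4); f=cr(e,(200,270,300,370),2.4)
H[:300,:360]=b; H[:348,400:740]=c; H[300:540,:240]=f
cv2.imwrite('pics/b.png',H)
for n,p,z in(('box',(308,186),.1),('shaft',(324,182),.09),('knob',(417,227),.03),('u1',(281,161),.07),('u2',(342,155),.07),('u3',(348,209),.07),('u4',(287,216),.07),('dr1',(158,156),.045),('dr2',(236,147),.045),('dr3',(243,241),.045),('dr4',(165,249),.045)): print(n,onz(d,*p,z).round(3))
```

```text
box [0.55  0.002 0.1  ]
shaft [ 0.563 -0.041  0.09 ]
knob [ 0.447 -0.307  0.03 ]
u1 [0.625 0.081 0.07 ]
u2 [ 0.644 -0.091  0.07 ]
u3 [ 0.492 -0.108  0.07 ]
u4 [0.47 0.06 0.07]
dr1 [0.641 0.441 0.045]
dr2 [0.671 0.215 0.045]
dr3 [0.4   0.184 0.045]
dr4 [0.375 0.402 0.045]
```

View pics/b.png

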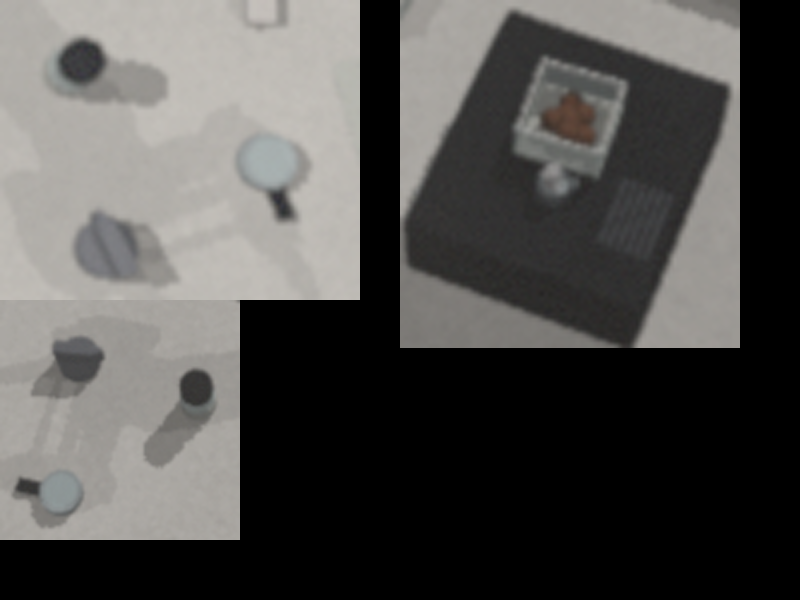

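The box and its tiny gap to the shaft are clear: unit corners give 173 × 156 mm against 180 × 160. The unit is yawed about 7°, and the drawer about 6.5°. Next I'll work out the move to a view pose above the box.

```bash
cat >> h.py <<'E'
def plan(p,yaw,flip=None,lift=0):
    """target TCP p, tool x down, jaw (tool y) along world angle yaw (deg). prints split"""
    s=r.get_state(); A=R.from_quat(s['eef_rot'])
    best=None
    for y in((yaw,yaw+180) if flip is None else (yaw+180*flip,)):
        a=np.radians(y); X=np.array([0,0,-1.]);Y=np.array([np.cos(a),np.sin(a),0]);B=R.from_matrix(np.c_[X,Y,np.cross(X,Y)])
        rv=np.degrees((A.inv()*B).as_rotvec())
        if best is None or np.linalg.norm(rv)<np.linalg.norm(best[0]): best=(rv,B,y)
    rv,B,y=best; dw=np.array(p)-s['tool_pos']
    print('t',round(s['clock'],2),'pos',s['tool_pos'].round(4),'jawyaw',np.degrees(np.arctan2(*A.as_matrix()[1::-1,1])).round(2),'F',s['contact_force'].round(2),'open',round(s['opening']*8.81,2),'q7',s['q'].round(2))
    print('to yaw',y,'turn(deg,tool)',rv.round(2),'shift cm in cur tool',(A.inv().apply(dw)*100).round(2),'in final tool',(B.inv().apply(dw)*100).round(2))
E
python3 - <<'E'
from h import *
A=R.from_quat(r.get_state()['eef_rot']).as_matrix();print(A.round(3))
plan([.55,-.0,.30],7)
plan([.55,.0,.30],97)
E
```

```text
[[-0.001  0.317 -0.948]
 [ 0.001 -0.948 -0.317]
 [-1.    -0.001  0.   ]]
t 0.15 pos [ 0.1981 -0.5923  0.2491] jawyaw -71.5 F [-0.48  0.3   0.57] open 8.8 q7 [ 1.28  0.69 -0.19  1.57  0.16  0.9  -0.22]
to yaw 7 turn(deg,tool) [-7.85e+01 -5.00e-02  7.00e-02] shift cm in cur tool [ -5.03 -45.01 -52.16] in final tool [ -5.09  42.14 -54.5 ]
t 0.15 pos [ 0.1981 -0.5923  0.2491] jawyaw -71.5 F [-0.48  0.3   0.57] open 8.8 q7 [ 1.28  0.69 -0.19  1.57  0.16  0.9  -0.22]
to yaw 277 turn(deg,tool) [1.15e+01 1.00e-02 8.00e-02] shift cm in cur tool [ -5.03 -45.01 -52.16] in final tool [ -5.09 -54.5  -42.14]
```

Call:
drive_tool(deltas=[[[-3.3,0,0],[-0.3,-0.2,-3.1],8.8],[[-3.3,0,0],[-0.3,-0.2,-3.1],8.8],[[-3.3,0,0],[-0.3,-0.2,-3.1],8.8],[[-3.3,0,0],[-0.3,-0.2,-3.1],8.8],[[-3.3,0,0],[-0.3,-0.2,-3.1],8.8],[[-3.3,0,0],[-0.3,-0.2,-3.1],8.8],[[-3.3,0,0],[-0.3,-0.2,-3.1],8.8],[[-3.3,0,0],[-0.3,-0.2,-3.1],8.8],[[-3.3,0,0],[-0.3,-0.2,-3.1],8.8],[[-3.3,0,0],[-0.3,-0.2,-3.1],8.8],[[-3.3,0,0],[-0.3,-0.2,-3.1],8.8],[[-3.3,0,0],[-0.3,-0.2,-3.1],8.8]])

```text
clock: 1.15
tool_pos: [0.4777, -0.3549, 0.2856]
eef_rot: [-0.618, -0.344, 0.618, -0.344]
contact_force: [-0.0, -1.1, -0.0]
opening: 1.001
```

Call:
drive_tool(deltas=[[[-3.3,0,0],[-0.2,-0.4,-3.0],8.8],[[-3.3,0,0],[-0.2,-0.4,-3.0],8.8],[[-3.3,0,0],[-0.2,-0.4,-3.0],8.8],[[-3.3,0,0],[-0.2,-0.4,-3.0],8.8],[[-3.3,0,0],[-0.2,-0.4,-3.0],8.8],[[-3.3,0,0],[-0.2,-0.4,-3.0],8.8],[[-3.3,0,0],[0,-0.4,-3.0],8.8],[[-3.3,0,0],[0,-0.4,-3.0],8.8],[[-3.3,0,0],[0,-0.4,-3.0],8.8],[[-3.3,0,0],[0,-0.4,-2.0],8.8],[[-3.3,0,0],[0,0,-1.0],8.8],[[0,0,0],[0,0,0],8.8]])

```text
clock: 2.15
tool_pos: [0.525, -0.0588, 0.2978]
eef_rot: [0.479, 0.521, -0.478, 0.52]
contact_force: [-0.8, 0.3, -0.3]
opening: 0.997
```

Run:
```python
from h import *
plan([.55,.0,.30],7)
d=snap('wrist'); np.save('pics/w1.npy',d,allow_pickle=True)
im=d['color'][:,:,::-1]; im=(255*(im/255.)**0.6).astype(np.uint8)
cv2.imwrite('pics/w1.png',cv2.resize(im,None,fx=1.25,fy=1.25,interpolation=cv2.INTER_CUBIC))
```

```text
t 2.15 pos [ 0.525  -0.0588  0.2978] jawyaw 4.8 F [-0.79  0.26 -0.32] open 8.78 q7 [ 0.38  0.54 -0.56  1.78  0.35  0.92 -0.26]
to yaw 7 turn(deg,tool) [-2.2  -0.07  0.  ] shift cm in cur tool [-0.21  2.99 -5.65] in final tool [-0.22  3.2  -5.53]
```

View pics/w1.png

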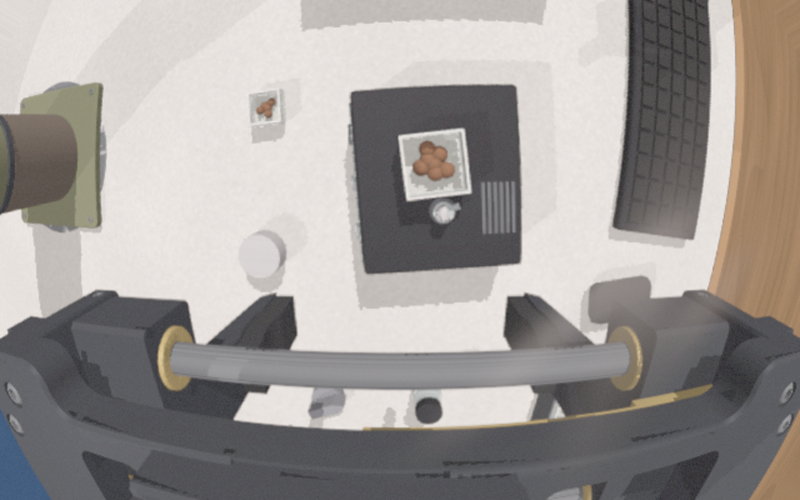

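The wrist view shows the box rim corners at about (398,136), (465,129), (471,193), (405,200), the shaft at (442,210), and its tooth to the right at (458,209), which is world +x.

Run:
```python
from h import *
d=np.load('pics/w1.npy',allow_pickle=True).item()
def m(l,z): return np.array([onz(d,u/1.25,v/1.25,z)[:2] for u,v in l])
c=m([(398,136),(465,129),(471,193),(405,200)],.100);print('box',c.round(4),c.mean(0).round(4),[np.linalg.norm(c[i]-c[i-1]).round(4) for i in range(4)])
for i in range(4):
  e=c[(i+1)%4]-c[i];print(np.degrees(np.arctan2(e[1],e[0])).round(1))
print('shaft',m([(442,211)],.092),'tooth',m([(459,210)],.082))
u=m([(351,91),(516,85),(521,264),(366,272)],.07);print(u.round(4),u.mean(0).round(4),[np.linalg.norm(u[i]-u[i-1]).round(4) for i in range(4)])
for i in range(4):
  e=u[(i+1)%4]-u[i];print(np.degrees(np.arctan2(e[1],e[0])).round(1))
# enlarged crop
im=d['color'][85:190,290:440,::-1]; im=(255*(im/255.)**0.8).astype(np.uint8)
cv2.imwrite('pics/w1c.png',cv2.resize(im,None,fx=5,fy=5,interpolation=cv2.INTER_CUBIC))
```

```text
box [[ 0.5171  0.0211]
 [ 0.5735  0.0328]
 [ 0.5843 -0.022 ]
 [ 0.5276 -0.0335]] [ 5.506e-01 -4.000e-04] [np.float64(0.0556), np.float64(0.0577), np.float64(0.0559), np.float64(0.0579)]
11.8
-78.8
-168.6
101.0
shaft [[ 0.56154598 -0.04134103]] tooth [[ 0.57840504 -0.04033015]]
[[ 0.4698  0.0622]
 [ 0.6241  0.0849]
 [ 0.6506 -0.09  ]
 [ 0.4962 -0.1108]] [ 0.5602 -0.0134] [np.float64(0.175), np.float64(0.156), np.float64(0.177), np.float64(0.1559)]
8.4
-81.4
-172.3
98.7
```

View pics/w1c.png

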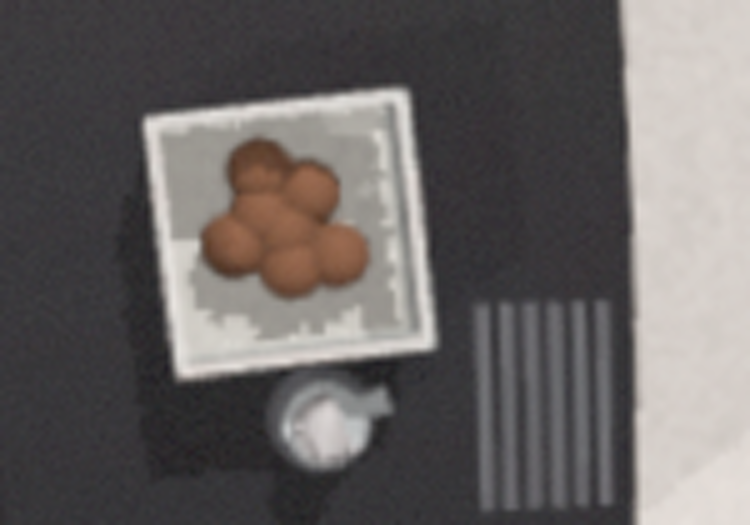

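Run:
```python
from h import *
plan([.551,.0,.084],11.5)
```

```text
t 2.2 pos [ 0.5251 -0.0611  0.2977] jawyaw 4.49 F [-0.24 -0.86 -0.23] open 8.81 q7 [ 0.38  0.54 -0.56  1.78  0.35  0.92 -0.26]
to yaw 11.5 turn(deg,tool) [-7.01  0.    0.02] shift cm in cur tool [21.36  3.07 -5.89] in final tool [21.37  3.76 -5.47]
```

Call:
drive_tool(deltas=[[[-3.5,0,0],[0,0,0],8.8],[[-3.5,0,0],[0,0,0],8.8],[[0,0,0],[1,1.25,-1.8],8.8],[[0,0,0],[2,1.25,-1.8],8.8],[[0,0,0],[3,1.26,-1.87],8.8],[[0,0,0],[3,0,0],8.8],[[0,0,0],[3,0,0],8.8],[[0,0,0],[2,0,0],8.8],[[0,0,0],[1,0,0],8.8],[[0,0,0],[0,0,0],8.8],[[0,0,0],[0,0,0],8.8]])

```text
clock: 3.12
tool_pos: [0.5518, -0.0017, 0.1479]
eef_rot: [0.448, 0.547, -0.449, 0.547]
contact_force: [0.3, -0.1, 0.7]
opening: 0.997
```

Run:
```python
from h import *
plan([.551,.0,.084],11.5)
d=snap('wrist')
im=d['color'][:,:,::-1]; im=(255*(im/255.)**0.8).astype(np.uint8)
cv2.imwrite('pics/w2.png',im)
```

```text
t 3.12 pos [ 0.5518 -0.0017  0.1479] jawyaw 11.28 F [ 0.27 -0.12  0.68] open 8.79 q7 [ 0.19  0.77 -0.45  1.87  0.55  0.63 -0.41]
to yaw 11.5 turn(deg,tool) [-0.22  0.04 -0.01] shift cm in cur tool [ 6.39 -0.04 -0.19] in final tool [ 6.39 -0.04 -0.18]
```

View pics/w2.png

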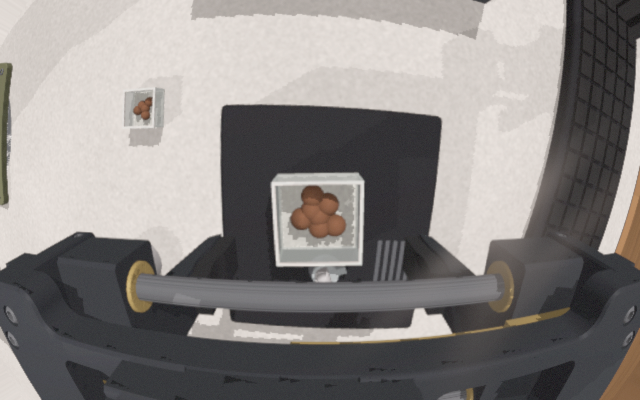

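The box sits square and centred between the fingers (columns 275–361). I'll descend and grip.

Call:
drive_tool(deltas=[[[0,0,0],[2,0,-0.1],8.8],[[0,0,0],[2,0,-0.1],8.8],[[0,0,0],[1.5,0,0],8.8],[[0,0,0],[0.7,0,0],8.8],[[0,0,0],[0.1,0,0],8.8],[[0,0,0],[0,0,0],7.0],[[0,0,0],[0,0,0],5.2],[[0,0,0],[0,0,0],5.2],[[0,0,0],[0,0,0],5.2],[[0,0,0],[0,0,0],5.2],[[0,0,0],[0,0,0],5.2],[[0,0,0],[0,0,0],5.2]], force=15)

```text
clock: 4.17
tool_pos: [0.5512, 0.0012, 0.0853]
eef_rot: [0.448, 0.547, -0.448, 0.547]
contact_force: [-0.3, -1.4, 5.2]
opening: 0.638
```

Run:
```python
from h import *
d=np.load('pics/top0.npy',allow_pickle=True).item()
plan([.452,.303,.2],6.5)
```

```text
t 4.17 pos [0.5512 0.0012 0.0853] jawyaw 11.39 F [-0.35 -1.44  5.24] open 5.62 q7 [ 0.13  0.87 -0.37  1.91  0.63  0.49 -0.49]
to yaw 6.5 turn(deg,tool) [ 4.89  0.02 -0.04] shift cm in cur tool [-11.49  -3.76 -31.54] in final tool [-11.47  -6.44 -31.11]
```

View pics/a.png

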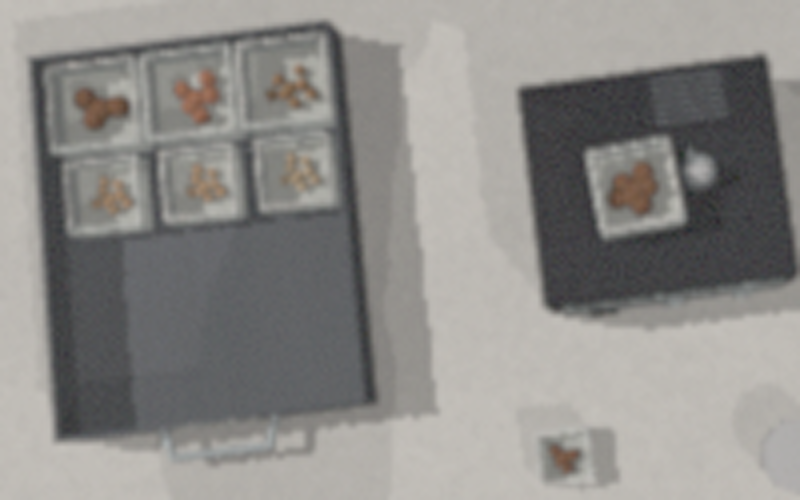

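Call:
drive_tool(deltas=[[[0,0,0],[-1,0,0],5.2],[[0,0,0],[-2.5,0,0],5.2],[[0,0,0],[-2.5,0,0],5.2],[[0,0,0],[-2.5,0,0],5.2],[[1.2,0,0],[-2,-0.3,-1.5],5.2],[[1.2,0,0],[-1,-0.6,-3],5.2],[[1.2,0,0],[0,-0.7,-3.5],5.2],[[1.3,0,0],[0,-0.7,-3.5],5.2],[[0,0,0],[0,-0.7,-3.5],5.2],[[0,0,0],[0,-0.7,-3.5],5.2],[[0,0,0],[0,-0.7,-3.5],5.2],[[0,0,0],[0,-0.7,-3],5.2]])

```text
clock: 5.17
tool_pos: [0.4655, 0.2447, 0.2003]
eef_rot: [0.471, 0.528, -0.47, 0.528]
contact_force: [-0.0, -0.0, -1.1]
opening: 0.634
```

Call:
drive_tool(deltas=[[[0,0,0],[0,-0.7,-3],5.2],[[0,0,0],[0,-0.7,-2],5.2],[[0,0,0],[0,-0.6,-1],5.2],[[0,0,0],[0,0,0],5.2],[[0,0,0],[0,0,0],5.2]])

```text
clock: 5.58
tool_pos: [0.44, 0.2983, 0.1997]
eef_rot: [0.47, 0.527, -0.471, 0.528]
contact_force: [-0.5, 0.1, -1.0]
opening: 0.635
```

Run:
```python
from h import *
d=np.load('pics/top0.npy',allow_pickle=True).item()
print('floor pts',[onz(d,150+u/4,140+v/4,z).round(3) for u,v,z in((215,325,.003),(58,438,.045),(375,400,.045),(338,25,.045),(32,60,.045))])
plan([.452,.303,.026],6.5)
d=snap('wrist')
im=d['color'][:,:,::-1]; im=(255*(im/255.)**0.8).astype(np.uint8)
cv2.imwrite('pics/w3.png',im);np.save('pics/w3.npy',d,allow_pickle=True)
```

```text
floor pts [array([0.457, 0.311, 0.003]), array([0.373, 0.403, 0.045]), array([0.403, 0.182, 0.045]), array([0.673, 0.22 , 0.045]), array([0.644, 0.441, 0.045])]
t 5.58 pos [0.44   0.2983 0.1997] jawyaw 6.51 F [-0.52  0.08 -1.01] open 5.6 q7 [-0.42  0.66 -0.43  1.89  0.42  0.68 -0.99]
to yaw 6.5 turn(deg,tool) [0.01 0.1  0.02] shift cm in cur tool [17.37  1.25 -0.36] in final tool [17.37  1.24 -0.33]
```

View pics/w3.png

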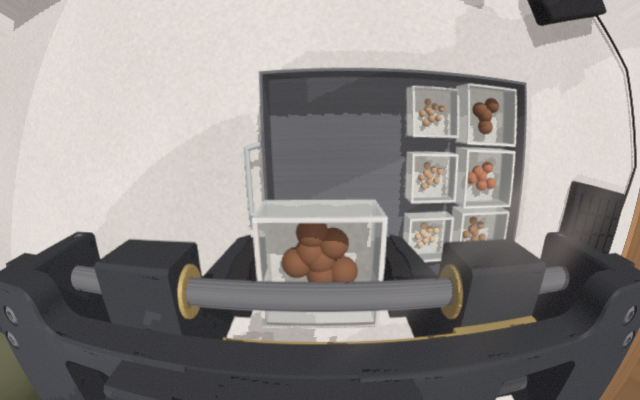

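The box is held level and centred. The drawer's empty floor runs over columns 270–405. A ray check on the drawer will confirm the target.

Run:
```python
from h import *
d=np.load('pics/w3.npy',allow_pickle=True).item()
for u,v,z in((262,72,.045),(526,84,.045),(265,195,.045),(410,137,.033),(405,202,.033)): print(onz(d,u,v,z).round(4))
```

```text
[0.3739 0.4055 0.045 ]
[0.6474 0.4433 0.045 ]
[0.3878 0.2883 0.045 ]
[0.5234 0.3608 0.033 ]
[0.5292 0.2941 0.033 ]
```

Call:
drive_tool(deltas=[[[-0.5,0,0],[0,0.9,-0.2],5.2],[[-0.5,0,0],[1,0.9,-0.2],5.2],[[0,0,0],[2.5,0,0],5.2],[[0,0,0],[3,0,0],5.2],[[0,0,0],[3,0,0],5.2],[[0,0,0],[3,0,0],5.2],[[0,0,0],[2.5,0,0],5.2],[[0,0,0],[1.5,0,0],5.2],[[0,0,0],[0.8,0,0],5.2],[[0,0,0],[0.3,0,0],5.2],[[0,0,0],[0,0,0],5.2],[[0,0,0],[0,0,0],5.2]])

```text
clock: 6.63
tool_pos: [0.4583, 0.3054, 0.0243]
eef_rot: [0.467, 0.531, -0.466, 0.532]
contact_force: [0.8, 0.6, 0.7]
opening: 0.631
```

Call:
drive_tool(deltas=[[[0,0,0],[0.2,0,0],5.2],[[0,0,0],[0.1,0,0],5.2],[[0,0,0],[0.1,0,0],5.2],[[0,0,0],[0,0,0],5.2]])

```text
clock: 6.97
tool_pos: [0.4576, 0.3056, 0.02]
eef_rot: [0.466, 0.532, -0.466, 0.532]
contact_force: [-0.4, -0.3, -1.6]
opening: 0.635
```

Call:
drive_tool(deltas=[[[0,0,0],[0.1,0,0],5.2],[[0,0,0],[0.1,0,0],5.2],[[0,0,0],[0,0,0],5.2]])

```text
clock: 7.22
tool_pos: [0.4576, 0.3056, 0.0182]
eef_rot: [0.466, 0.532, -0.466, 0.532]
contact_force: [-0.9, 0.2, 4.7]
opening: 0.633
```

Contact is at the expected height. I'll release and lift.

Call:
drive_tool(deltas=[[[0,0,0],[0,0,0],5.9],[[0,0,0],[0,0,0],6.4],[[0,0,0],[0,0,0],7.0],[[0,0,0],[0,0,0],7.0],[[0,0,0],[-1,0,0],7.0],[[0,0,0],[-2,0,0],7.0],[[0,0,0],[-3,0,0],8.8],[[0,0,0],[-4,0,0],8.8],[[0,0,0],[-4,0,0],8.8],[[0,0,0],[-4,0,0],8.8],[[0,0,0],[-4,0,0],8.8],[[0,0,0],[-2,0,0],8.8]])

```text
clock: 8.22
tool_pos: [0.4583, 0.3067, 0.2632]
eef_rot: [0.469, 0.531, -0.464, 0.532]
contact_force: [1.2, 0.7, -0.5]
opening: 0.996
```

Run:
```python
from h import *
d=snap('wrist')
im=d['color'][:,:,::-1]; a=(255*(im/255.)**0.8).astype(np.uint8)
np.save('pics/w4.npy',d,allow_pickle=True)
im=snap('top')['color'][140:260,150:350,::-1]; b=cv2.resize(im,None,fx=2,fy=2)
H=np.zeros((600,640,3),np.uint8);H[:360]=a[:360];H[360:]=0;H[360:,:400]=b
cv2.imwrite('pics/w4.png',H)
# knob from first images: top-view nose dir estimate; approach pose
plan([.447,-.307,.26],0)
```

```text
t 8.32 pos [0.459  0.3071 0.2624] jawyaw 7.47 F [-0.36 -0.67 -0.07] open 8.82 q7 [-0.37  0.61 -0.5   1.77  0.37  0.85 -0.91]
to yaw 0 turn(deg,tool) [ 7.48 -0.28 -0.42] shift cm in cur tool [-0.09 -9.18 60.73] in final tool [ 0.24 -1.2  61.41]
```

View pics/w4.png

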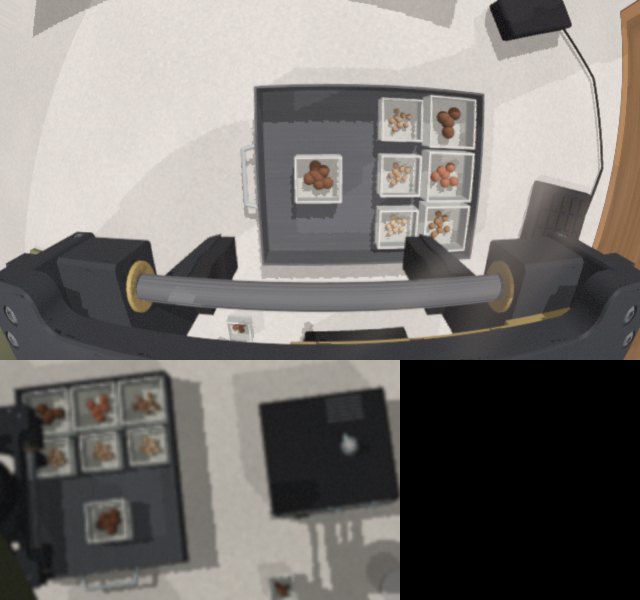

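The box lies flat in the middle of the empty half, untouched, with the control unit clear. Next I'll view the shaft, then the knob.

Call:
drive_tool(deltas=[[[0,0,0],[0,0.2,1.7],8.8],[[0,0,0],[0,0.4,3.5],8.8],[[0,0,0],[0,0.4,4],8.8],[[0,0,0],[0,0.4,4],8.8],[[0,0,0],[0,0.4,4],8.8],[[0,0,0],[0,0.4,4],8.8],[[0,0,0],[0,0.5,4],8.8],[[0,0,0],[0,0.5,4],8.8],[[0,0,0],[0,0.5,4],8.8],[[0,0,0],[0,0.5,4],8.8],[[0,0,0],[0,0.5,2.5],8.8],[[0,0,0],[0,0,1],8.8]])

```text
clock: 9.32
tool_pos: [0.5569, -0.0979, 0.2562]
eef_rot: [0.467, 0.53, -0.469, 0.53]
contact_force: [-0.3, -0.6, -0.0]
opening: 0.995
```

Call:
drive_tool(deltas=[[[0,0,0],[0,0,0],8.8],[[0,0,0],[0,0,0],8.8],[[0,0,0],[0,0,0],8.8]])

```text
clock: 9.57
tool_pos: [0.5565, -0.089, 0.2576]
eef_rot: [0.465, 0.533, -0.465, 0.532]
contact_force: [-0.3, -0.2, -0.2]
opening: 0.997
```

Run:
```python
from h import *
d=snap('wrist'); np.save('pics/w5.npy',d,allow_pickle=True)
plan([.45,-.37,.26],0)
```

```text
t 9.62 pos [ 0.5567 -0.089   0.2578] jawyaw 7.74 F [-0.79  1.59  0.76] open 8.8 q7 [ 0.39  0.64 -0.53  1.73  0.4   0.88 -0.18]
to yaw 0 turn(deg,tool) [ 7.74 -0.08  0.03] shift cm in cur tool [ -0.26 -14.36  26.41] in final tool [ -0.22 -10.67  28.1 ]
```

Call:
drive_tool(deltas=[[[2,0,0],[0,-0.8,2],8.8],[[2,0,0],[0,-1.2,3],8.8],[[2,0,0],[0,-1.2,3.2],8.8],[[1.7,0,0],[0,-1.2,3.2],8.8],[[0,0,0],[0,-1.2,3.2],8.8],[[0,0,0],[0,-1.2,3.2],8.8],[[0,0,0],[0,-1.2,3.2],8.8],[[0,0,0],[0,-1.2,3.2],8.8],[[0,0,0],[0,-1,2.5],8.8],[[0,0,0],[0,-0.4,1],8.8],[[0,0,0],[0,0,0],8.8],[[0,0,0],[0,0,0],8.8]])

```text
clock: 10.62
tool_pos: [0.4602, -0.3692, 0.2579]
eef_rot: [0.501, 0.5, -0.5, 0.5]
contact_force: [-0.0, 0.4, -0.5]
opening: 0.996
```

Run:
```python
from h import *
d=snap('wrist'); np.save('pics/w6.npy',d,allow_pickle=True)
plan([.45,-.37,.26],0)
e=np.load('pics/w5.npy',allow_pickle=True).item()
def proj(d,p):
    T=np.eye(4);T[:3,:3]=R.from_quat(d['s']['eef_rot']).as_matrix();T[:3,3]=d['s']['tool_pos']
    c=np.linalg.inv(T@d['tool_from_camera'])@np.r_[p,1]; f=200/np.tan(np.radians(d['fov_y'])/2)
    t=np.arctan2(np.hypot(c[0],c[1]),-c[2]); k=f*t/np.hypot(c[0],c[1]); return d['cx']+k*c[0],d['cy']-k*c[1]
H=np.zeros((400,800,3),np.uint8)
for i,(D,p,w) in enumerate(((e,[.562,-.042,.085],27),(d,[.447,-.307,.03],50))):
    u,v=proj(D,np.array(p)); x0,y0=int(u-w),int(v-w); x0=max(x0,0);y0=max(y0,0)
    c=D['color'][y0:y0+2*w,x0:x0+2*w,::-1]; print(i,'origin',x0,y0,c.shape,'scale',400/(2*w))
    H[:,400*i:400*i+400]=cv2.resize((255*(c/255.)**0.6).astype(np.uint8),(400,400),interpolation=cv2.INTER_CUBIC)
cv2.imwrite('pics/w6.png',H)
```

```text
t 10.67 pos [ 0.4607 -0.3683  0.258 ] jawyaw 0.04 F [0.44 0.43 0.57] open 8.78 q7 [ 0.9   0.67 -0.52  1.66  0.39  0.92  0.23]
to yaw 0 turn(deg,tool) [ 0.04 -0.11 -0.07] shift cm in cur tool [-0.2  -1.07  0.17] in final tool [-0.2  -1.07  0.17]
0 origin 304 115 (54, 54, 3) scale 7.407407407407407
1 origin 257 75 (100, 100, 3) scale 4.0
```

View pics/w6.png

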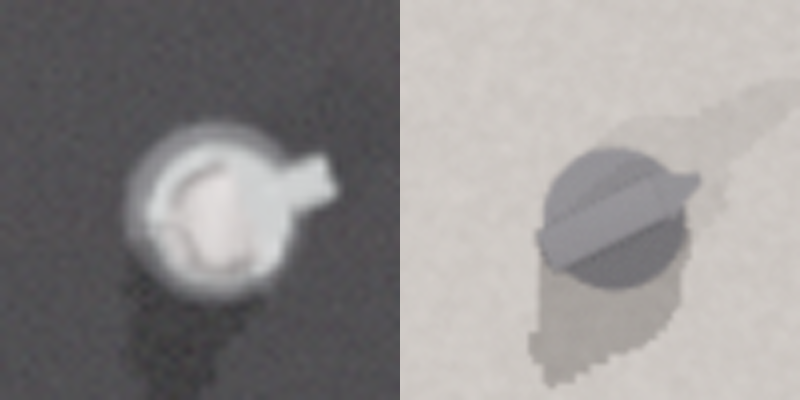

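Run:
```python
from h import *
e=np.load('pics/w5.npy',allow_pickle=True).item();d=np.load('pics/w6.npy',allow_pickle=True).item()
A=lambda x,y,z:onz(e,304+(x+.5)/7.407-.5,115+(y+.5)/7.407-.5,z)[:2]
K=lambda x,y,z:onz(d,257+(x-400+.5)/4-.5,75+(y+.5)/4-.5,z)[:2]
ang=lambda v:np.degrees(np.arctan2(v[1],v[0])).round(1)
c=A(213,211,.082);t=A(330,177,.082);print('collar',c,'tooth',t-c,ang(t-c))
print('collar diam',A(125,211,.082)-A(301,211,.082))
s0=A(210,213,.094);print('shafttop',s0,'flat dir', ang(A(228,172,.094)-A(240,248,.094)))
k=K(615,218,.016);print('skirt',k,'diam',K(545,218,.016)-K(686,218,.016),K(615,148,.016)-K(615,289,.016))
b=K(550,252,.042);n=K(700,179,.042);print('bar end',b,'nose',n,np.linalg.norm(n-b),ang(n-b),'axis est',b+(n-b)*22/50)
print(ang(K(660,178,.042)-K(540,232,.042)),ang(K(672,210,.042)-K(560,272,.042)))
print('unit-based shaft', np.array([.5602,-.0134])+.03*np.array([np.sin(np.radians(8.2)),-np.cos(np.radians(8.2))]))
# grey mask bar orientation
im=d['color'][75:175,257:357].astype(int); print(im[218//4,(615-400)//4], im[240//4,175//4], im[260//4,250//4], im[20,20])
```

```text
collar [ 0.56302148 -0.04284956] tooth [0.01501435 0.00683548] 24.5
collar diam [-0.02355039 -0.0033036 ]
shafttop [ 0.56210222 -0.04246733] flat dir 107.0
skirt [ 0.44942627 -0.31149954] diam [-0.04257938  0.00028393] [0.0002092  0.04297373]
bar end [ 0.43178782 -0.32047092] nose [ 0.47403814 -0.29998438] 0.04695517188912193 25.9 axis est [ 0.45037796 -0.31145684]
23.9 28.8
unit-based shaft [ 0.56447887 -0.04309329]
[104 101 107] [101  98 103] [69 69 72] [184 175 170]
```

Both parts are clear. The shaft centre is at about (0.563, −0.043), with tooth and flat at about 17–25°. The knob axis is at (0.450, −0.3115), nose at about 26°, skirt 42.6–43 mm against 44. Next I'll turn the tool by +64° and refine the tooth angle.

Call:
drive_tool(deltas=[[[3,0,0],[0,0,0],6],[[6,0,0],[0,0,0],5],[[6,0,0],[0,0,0],5],[[6,0,0],[0,0,0],5],[[6,0,0],[0,0,0],5],[[6,0,0],[0,0,0],5],[[6,0,0],[0,0,0],5],[[6,0,0],[0,0,0],5],[[6,0,0],[0,0,0],5],[[6,0,0],[0,0,0],5],[[6,0,0],[0,0,0],5],[[1,0,0],[0,0,0],5]])

```text
clock: 11.67
tool_pos: [0.461, -0.3682, 0.258]
eef_rot: [0.69, 0.159, -0.689, 0.158]
contact_force: [-0.3, 0.5, 0.5]
opening: 0.57
```

Run:
```python
from h import *
e=np.load('pics/w5.npy',allow_pickle=True).item()
g=e['color'].mean(2); ys,xs=np.nonzero(g[120:160,310:360]>110); ys+=120;xs+=310
P=np.array([onz(e,x,y,.082)[:2] for x,y in zip(xs,ys)]); c=np.array([.563,-.0428])
q=P-c; rr=np.hypot(*q.T); t=q[rr>.0125]; print(len(t),'tooth dir',np.degrees(np.arctan2(*t.mean(0)[::-1])),rr.max())
q=P[rr<.0125];print('disc centroid',q.mean(0),len(q))
(cx,cy),rad=cv2.minEnclosingCircle(np.float32(q*1000));print('circle',cx,cy,rad)
plan([.450,-.3115,.029],-64)
```

```text
24 tooth dir 24.452724119141553 0.01632330320566531
disc centroid [ 0.56422516 -0.04269355] 323
circle 564.3932495117188 -42.184696197509766 10.864842414855957
t 11.67 pos [ 0.461  -0.3682  0.258 ] jawyaw -64.1 F [-0.34  0.45  0.49] open 5.02 q7 [ 0.71  0.63 -0.2   1.67  0.15  0.86 -0.67]
to yaw -64 turn(deg,tool) [-0.1  -0.08  0.04] shift cm in cur tool [22.9  -5.56 -1.46] in final tool [22.9  -5.58 -1.5 ]
```

Call:
drive_tool(deltas=[[[0,0,0],[0,-1.5,-0.4],5],[[0,0,0],[1,-2,-0.5],5],[[0,0,0],[2,-2.1,-0.6],5],[[0,0,0],[3,0,0],5],[[0,0,0],[3,0,0],5],[[0,0,0],[3,0,0],5],[[0,0,0],[2.5,0,0],5],[[0,0,0],[1.5,0,0],5],[[0,0,0],[0.5,0,0],5],[[0,0,0],[0,0,0],5],[[0,0,0],[0,0,0],5]])

```text
clock: 12.58
tool_pos: [0.4491, -0.3137, 0.0934]
eef_rot: [0.69, 0.159, -0.689, 0.159]
contact_force: [-0.2, -0.7, 0.2]
opening: 0.569
```

Run:
```python
from h import *
plan([.450,-.3115,.029],-64)
d=snap('wrist'); np.save('pics/w7.npy',d,allow_pickle=True)
im=d['color'][:,:,::-1]; cv2.imwrite('pics/w7.png',(255*(im/255.)**0.6).astype(np.uint8))
```

```text
t 12.58 pos [ 0.4491 -0.3137  0.0934] jawyaw -64.06 F [-0.16 -0.71  0.25] open 5.01 q7 [ 0.6   0.83 -0.12  1.92  0.23  0.4  -0.81]
to yaw -64 turn(deg,tool) [-0.06 -0.07 -0.02] shift cm in cur tool [ 6.44 -0.17 -0.17] in final tool [ 6.44 -0.16 -0.18]
```

View pics/w7.png

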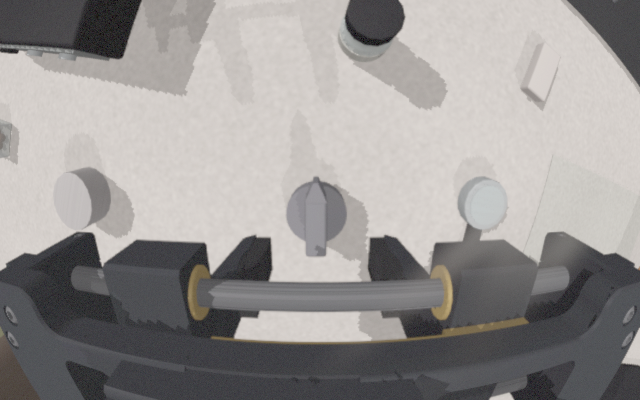

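The bar is aligned with the jaws (column 316), the nose points up the image, and the neighbours are clear. I'll descend.

Call:
drive_tool(deltas=[[[0,0,0],[1,-0.1,-0.1],5],[[0,0,0],[2,-0.1,-0.1],5],[[0,0,0],[1.7,0,0],5],[[0,0,0],[1,0,0],5],[[0,0,0],[0.5,0,0],5],[[0,0,0],[0.1,0,0],5],[[0,0,0],[0,0,0],5],[[0,0,0],[0,0,0],5]])

```text
clock: 13.3
tool_pos: [0.4495, -0.3123, 0.0304]
eef_rot: [0.69, 0.157, -0.689, 0.158]
contact_force: [-0.7, -0.3, 0.0]
opening: 0.564
```

Run:
```python
from h import *
plan([.450,-.3115,.029],-64)
```

```text
t 13.3 pos [ 0.4495 -0.3123  0.0304] jawyaw -64.22 F [-0.72 -0.32  0.02] open 4.97 q7 [ 0.57  0.94 -0.08  1.94  0.25  0.27 -0.84]
to yaw -64 turn(deg,tool) [-0.22 -0.04 -0.07] shift cm in cur tool [ 0.14 -0.05 -0.08] in final tool [ 0.14 -0.05 -0.08]
```

Call:
drive_tool(deltas=[[[0,0,0],[0.1,-0.05,-0.08],4],[[0,0,0],[0,0,0],3],[[0,0,0],[0,0,0],2],[[0,0,0],[0,0,0],1.6],[[0,0,0],[0,0,0],1],[[0,0,0],[0,0,0],1],[[0,0,0],[0,0,0],1],[[0,0,0],[0,0,0],1],[[0,0,0],[0,0,0],1]], force=35)

```text
clock: 14.05
tool_pos: [0.4496, -0.3112, 0.0288]
eef_rot: [0.689, 0.158, -0.689, 0.158]
contact_force: [0.7, -0.0, 2.4]
opening: 0.154
```

Call:
drive_tool(deltas=[[[0,0,0],[-1,0,0],1],[[0,0,0],[-2,0,0],1],[[0,0,0],[-3,0,0],1],[[0,0,0],[-3,0,0],1],[[0,0,0],[-3,0,0],1],[[0,0,0],[-2,0,0],1],[[0,0,0],[-1,0,0],1],[[0,0,0],[0,0,0],1],[[0,0,0],[0,0,0],1]])

```text
clock: 14.8
tool_pos: [0.4493, -0.311, 0.1786]
eef_rot: [-0.689, -0.158, 0.689, -0.158]
contact_force: [0.9, -0.5, -1.3]
opening: 0.156
```

Run:
```python
from h import *
plan([.5637,-.0427,.18],-66)
d=snap('wrist'); np.save('pics/w8.npy',d,allow_pickle=True)
```

```text
t 14.8 pos [ 0.4493 -0.311   0.1786] jawyaw -64.2 F [ 0.89 -0.53 -1.3 ] open 1.37 q7 [ 0.62  0.69 -0.17  1.87  0.19  0.59 -0.79]
to yaw -66 turn(deg,tool) [ 1.8   0.01 -0.  ] shift cm in cur tool [ -0.14 -19.18 -21.98] in final tool [ -0.14 -19.86 -21.37]
```

The knob is held (14 mm opening matches the bar). I'll carry it to above the shaft.

Call:
drive_tool(deltas=[[[0.6,0,0],[0,-1,-1],1],[[0.8,0,0],[0,-1.8,-2],1],[[0,0,0],[0,-2,-2.2],1],[[0,0,0],[0,-2.2,-2.3],1],[[0,0,0],[0,-2.2,-2.3],1],[[0,0,0],[0,-2.2,-2.3],1],[[0,0,0],[0,-2.2,-2.3],1],[[0,0,0],[0,-2.2,-2.3],1],[[0,0,0],[0,-2,-2.3],1],[[0,0,0],[0,-1.2,-1.4],1],[[0,0,0],[0,-0.6,-0.6],1],[[0,0,0],[0,0,0],1]])

```text
clock: 15.85
tool_pos: [0.559, -0.0431, 0.1772]
eef_rot: [-0.69, -0.151, 0.692, -0.15]
contact_force: [-0.5, -0.3, -0.1]
opening: 0.153
```

Call:
drive_tool(deltas=[[[0,0,0],[0,0,0],1],[[0,0,0],[0,0,0],1]])

```text
clock: 16.02
tool_pos: [0.558, -0.048, 0.178]
eef_rot: [-0.69, -0.148, 0.692, -0.149]
contact_force: [0.1, -1.0, -0.7]
opening: 0.156
```

Run:
```python
from h import *
plan([.5632,-.0426,.130],-65.6)
for n in('scene','top'): np.save(f'pics/{n}2.npy',snap(n),allow_pickle=True)
```

```text
t 16.02 pos [ 0.558 -0.048  0.178] jawyaw -65.76 F [ 0.1  -0.97 -0.69] open 1.37 q7 [ 0.06  0.7  -0.09  1.84  0.11  0.61 -1.25]
to yaw -65.6 turn(deg,tool) [-0.16  0.16 -0.04] shift cm in cur tool [ 4.8  -0.28 -0.71] in final tool [ 4.8  -0.28 -0.7 ]
```

Call:
drive_tool(deltas=[[[0,0,0],[0.5,-0.28,-0.7],1],[[0,0,0],[1,0,0],1],[[0,0,0],[1.5,0,0],1],[[0,0,0],[1,0,0],1],[[0,0,0],[0.6,0,0],1],[[0,0,0],[0,0,0],1],[[0,0,0],[0,0,0],1],[[0,0,0],[0,0,0],1]])

```text
clock: 16.78
tool_pos: [0.5648, -0.0402, 0.1331]
eef_rot: [0.691, 0.149, -0.691, 0.149]
contact_force: [0.3, -0.0, 0.2]
opening: 0.156
```

Run:
```python
from h import *
plan([.5632,-.0426,.130],-65.6)
d=snap('wrist'); e=snap('scene'); f=snap('top')
np.save('pics/x.npy',[d,e,f],allow_pickle=True)
H=np.zeros((600,800,3),np.uint8)
G=lambda c:(255*(c/255.)**0.6).astype(np.uint8)
def crop(D,p,w,S):
    q=D['extrinsics']@np.r_[p,1]; k=200/np.tan(np.radians(D['fov_y'])/2)
    u,v=D['cx']+k*q[0]/-q[2],D['cy']-k*q[1]/-q[2]
    x0,y0=int(u-w),int(v-w);print('origin',x0,y0,S/(2*w));return cv2.resize(G(D['color'][y0:y0+2*w,x0:x0+2*w,::-1]),(S,S),interpolation=cv2.INTER_CUBIC)
p=[.563,-.043,.1]
H[:400,:400]=crop(e,p,25,400);H[:400,400:]=crop(f,p,25,400)
H[400:,:800]=cv2.resize(G(d['color'][150:250,220:420,::-1]),(800,400))[:200]
cv2.imwrite('pics/x.png',H)
```

```text
t 16.78 pos [ 0.5648 -0.0402  0.1331] jawyaw -65.61 F [ 0.31 -0.02  0.21] open 1.38 q7 [ 0.04  0.78 -0.08  1.85  0.12  0.52 -1.27]
to yaw -65.6 turn(deg,tool) [-0.01 -0.04 -0.02] shift cm in cur tool [0.3  0.15 0.24] in final tool [0.31 0.15 0.24]
origin 303 191 8.0
origin 299 156 8.0
```

Call:
drive_tool(deltas=[[[0,0,0],[0,0.15,0.24],1],[[0,0,0],[0.3,0,0],1],[[0,0,0],[0,0,0],1],[[0,0,0],[0,0,0],1],[[0,0,0],[0,0,0],1]])

```text
clock: 17.35
tool_pos: [0.5628, -0.0425, 0.1297]
eef_rot: [-0.691, -0.149, 0.691, -0.149]
contact_force: [-0.3, -0.1, -0.9]
opening: 0.158
```

Run:
```python
from h import *
plan([.5632,-.0426,.130],-65.6)
```

```text
t 17.35 pos [ 0.5628 -0.0425  0.1297] jawyaw -65.6 F [-0.29 -0.07 -0.86] open 1.39 q7 [ 0.04  0.78 -0.08  1.86  0.12  0.51 -1.27]
to yaw -65.6 turn(deg,tool) [-0.  0.  0.] shift cm in cur tool [-0.03  0.03 -0.03] in final tool [-0.03  0.03 -0.03]
```

Call:
drive_tool(deltas=[[[0,0,0],[0.3,0,0],1],[[0,0,0],[0.3,0,0],1],[[0,0,0],[0.2,0,0],1],[[0,0,0],[0.2,0,0],1],[[0,0,0],[0,0,0],1],[[0,0,0],[0,0,0],1]])

```text
clock: 17.85
tool_pos: [0.5631, -0.0424, 0.1196]
eef_rot: [0.691, 0.149, -0.691, 0.149]
contact_force: [0.8, 0.9, -0.5]
opening: 0.156
```

Call:
drive_tool(deltas=[[[0,0,0],[0.1,0,0],1],[[0,0,0],[0.1,0,0],1],[[0,0,0],[0.1,0,0],1],[[0,0,0],[0,0,0],1]])

```text
clock: 18.18
tool_pos: [0.5633, -0.0424, 0.1167]
eef_rot: [0.691, 0.149, -0.691, 0.15]
contact_force: [1.7, -0.2, -0.3]
opening: 0.157
```

Call:
drive_tool(deltas=[[[0,0,0],[0.1,0,0],1],[[0,0,0],[0.1,0,0],1],[[0,0,0],[0.1,0,0],1],[[0,0,0],[0.1,0,0],1],[[0,0,0],[0,0,0],1]])

```text
clock: 18.6
tool_pos: [0.5633, -0.0424, 0.1127]
eef_rot: [0.691, 0.149, -0.691, 0.149]
contact_force: [2.3, 1.5, -0.9]
opening: 0.155
```

Call:
drive_tool(deltas=[[[0,0,0],[0.1,0,0],1],[[0,0,0],[0.1,0,0],1],[[0,0,0],[0,0,0],1],[[0,0,0],[0,0,0],1]], force=45)

```text
clock: 18.93
tool_pos: [0.5633, -0.0424, 0.1108]
eef_rot: [0.691, 0.149, -0.691, 0.149]
contact_force: [2.8, 2.0, 0.4]
opening: 0.156
```

The knob has slid on and reached shoulder level without blocking. I'll ease off the side force and press.

Call:
drive_tool(deltas=[[[0,0,0],[0.1,0,-0.04],1],[[0,0,0],[0.1,0,0],1],[[0,0,0],[0,0,0],1],[[0,0,0],[0,0,0],1]])

```text
clock: 19.27
tool_pos: [0.5633, -0.0424, 0.1089]
eef_rot: [0.691, 0.149, -0.691, 0.149]
contact_force: [1.6, 0.8, 4.4]
opening: 0.155
```

Call:
drive_tool(deltas=[[[0,0,0],[0.1,0,0],1],[[0,0,0],[0.1,0,0],1],[[0,0,0],[0,0,0],1],[[0,0,0],[0,0,0],1]])

```text
clock: 19.6
tool_pos: [0.5633, -0.0424, 0.1071]
eef_rot: [0.691, 0.149, -0.691, 0.149]
contact_force: [1.6, 0.5, 5.5]
opening: 0.155
```

Call:
drive_tool(deltas=[[[0,0,0],[0.1,0,0],1],[[0,0,0],[0.1,0,0],1],[[0,0,0],[0.1,0,0],1],[[0,0,0],[0,0,0],1],[[0,0,0],[0,0,0],1]])

```text
clock: 20.02
tool_pos: [0.5634, -0.0424, 0.1047]
eef_rot: [0.691, 0.149, -0.691, 0.15]
contact_force: [0.5, 1.9, 10.8]
opening: 0.157
```

Call:
drive_tool(deltas=[[[0,0,0],[0.1,0,0],1],[[0,0,0],[0,0,0],1],[[0,0,0],[0,0,0],1]])

```text
clock: 20.27
tool_pos: [0.5634, -0.0424, 0.1045]
eef_rot: [0.692, 0.149, -0.691, 0.15]
contact_force: [-0.6, 1.6, 17.4]
opening: 0.158
```

Call:
drive_tool(deltas=[[[0,0,0],[0.1,0,0],1],[[0,0,0],[0,0,0],1],[[0,0,0],[0,0,0],1]])

```text
clock: 20.52
tool_pos: [0.5635, -0.0424, 0.1044]
eef_rot: [0.692, 0.149, -0.691, 0.15]
contact_force: [-2.3, 0.8, 25.5]
opening: 0.154
```

There's a hard stop: force jumps while z stays put. I'll use the last picture to check.

Run:
```python
from h import *
plan([.5632,-.0426,.1045],-65.6)
d=snap('wrist'); e=snap('scene'); f=snap('top')
H=np.zeros((600,800,3),np.uint8)
G=lambda c:(255*(c/255.)**0.6).astype(np.uint8)
H[:300,:400]=cv2.resize(G(e['color'][140:290,230:430,::-1]),(400,300)); H[:300,400:]=cv2.resize(G(f['color'][140:260,150:310,::-1]),(400,300))
H[300:,100:700]=cv2.resize(G(d['color'][100:300,120:520,::-1]),(600,300))
cv2.imwrite('pics/y.png',H)
```

```text
t 20.52 pos [ 0.5635 -0.0424  0.1044] jawyaw -65.61 F [-2.33  0.8  25.47] open 1.36 q7 [ 0.04  0.82 -0.08  1.87  0.13  0.45 -1.27]
to yaw -65.6 turn(deg,tool) [-0.01 -0.08 -0.06] shift cm in cur tool [-0.01  0.01  0.04] in final tool [-0.01  0.01  0.04]
```

View pics/y.png

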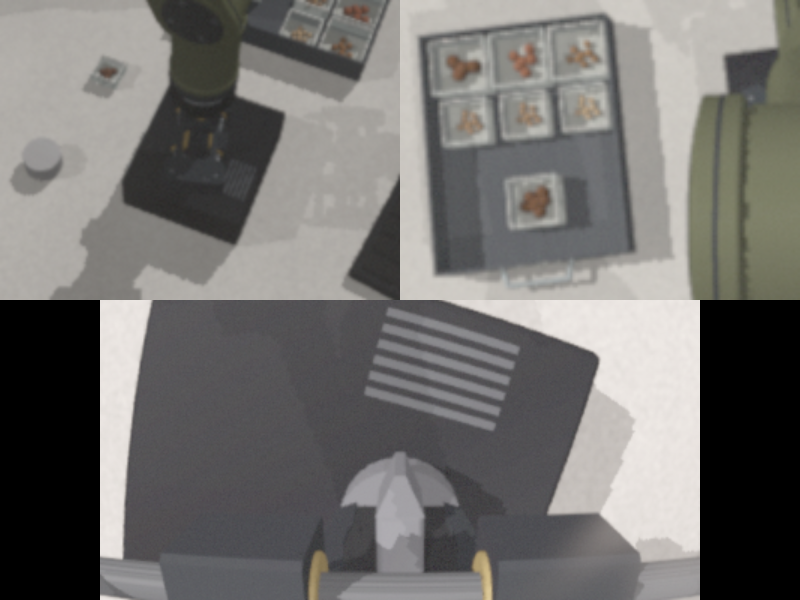

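The box is flat in the drawer. The knob is upright and low on the unit in the fingers, with its nose on the flat's side. I'm handing in.

Run:
```python
from h import *
print(r.finish_job())
```

```text
the job is handed in; nothing more can be done
None
```

The job is handed in after about 20.6 s of the 54 s allowed, and every check I made supports both steps. The hand-in gives no verdict.

- **Specimen box:** I placed it in the drawer's empty front half at about (0.458, 0.306), close to the estimated middle of the clear floor. I let it go, and the last top view shows it lying flat and untouched.
- **Knob:** I gripped it across the bar and turned it about 1.5° so its nose points at about 24°, matching the shaft's tooth and flat. It slid onto the shaft with no blocking force.
- **Pressing down:** The spring force rose from about 4 N to 11 N over roughly the expected 6 mm. It then hit a hard stop, with force climbing to 25 N while z stayed at 0.1044 m. The fingers still hold the knob with the grip set to 45 N and keep pressing.
- **Disagreements between readings:**
  - The shaft's position estimates differed by up to 3 mm.
  - Its angle read 17° from the flat edge and 24° from the tooth; I used the tooth.
  - The collar looked about 24 mm wide against the stated 19 mm.
- **Not checked:** I did not measure the bystanders again. No path went near them, and the tin and small box looked unmoved in the last scene view.

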